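# Put the reagent jar back in the drop-front cabinet

## Robot

A 6-joint arm with a two-finger parallel gripper is mounted at the origin on the work surface. World frame = base frame: x ahead of the robot, y to its left, z up, the work surface at z = 0. Lengths are in mm, angles in rad, forces in N, time in s.
With the tool pointing down it reaches from about 300 to 775 mm from the base axis. Payload 14.6 kg.
Tool frame: the origin (TCP) lies between the finger pads, 19 mm behind the fingertips; this is the grasp point; z points along the fingers, y is the direction in which the jaws open and shut (so a half turn about z gives the same grasp; the last joint's range is limited). The gripper opens to 94 mm and grips with 3 to 60 N. Pads are 16 mm wide; open, the fingers measure 119 mm over their backs; the gripper's body (75 mm by 177 mm) begins 78 mm behind the grasp point.
Start: joints at [-1.244, 0.3, 1.521, -0, 1.321, -0.067], TCP at [211.027, -507.894, 224.246] pointing down, gripper open.
Joint ranges: [-3.03, 3.03], [-0.79, 2.21], [0.23, 2.52], [-1.04, 4.18], [0, 3.07], [-2.55, 2.55]. Speed limits (rad/s): [2.22, 2.22, 2.57, 3.14, 3.14, 3.14].

## Interface

Orientations are given as [roll, pitch, yaw] about the fixed x, y, z axes, in that order (R = Rz(yaw) Ry(pitch) Rx(roll)).
In Python, from cell import manip, optics, workorder gives the robot as it stands. The module is installed in compiled form; this text tells all that it offers.
- The arm moves only by the tool jog_arm, never from a script. Its argument "deltas" is text: rows parted by semicolons, each of 5 numbers parted by spaces: the shift along the tool's x, y, z in mm, then the turn about the tool's z in rad, then the finger opening in mm, from 0 to 94. In form: tx ty tz twist grip; .... A call has exactly 10 rows; each row is the pose to reach, as a shift and turn from the pose commanded when the call began, along the tool's axes at that moment; what a row does not reach only later rows make up. A row lasts 1/8 s, in which the tool goes at most 62.5 mm and 10.7 degrees, less where a joint would pass 70% of its speed; a pose out of reach is approached as far as the arm can. A call with a gripper value outside its range is refused whole. The fingers move at their own pace and stop on an object; "squeeze" is the grip in N (left out, the last holds). Time passes only in rows, so rows that repeat a pose let the fingers close, or fill a call up. It gives the time, the measured TCP pose, the force and the opening at its end, in the units of the state.
- manip.read_state(): the state, without advancing time (a new reading comes with each control period).
- optics.camera(name): name is "side" or "top" or "wrist"; returns (picture, depth): 400x640x3 uint8, red, green, blue; 400x640 float32, mm along the optical axis (not along the pixel's ray), 0 where there is no reading.
- optics.get_calibration(name): a dict with "intrinsics" (3x3 intrinsics, pixels), "R" (3x3) and "t" (3): a world point X has camera coordinates R X + t; the wrist camera has in their place "hand_eye" (4x4, takes a point from camera to tool coordinates, whose origin is the TCP and whose axes are the flange's). Camera axes: x right, y down, z forward; pixel columns grow to the right and rows downward; lengths in mm; the calibration is good to about 2 mm. A picture is of the moment at which its call begins: read the wrist's pose just before it. get_calibration takes no time and is no camera call.
- workorder.sign_off(): hands the job in, once; it reports no verdict.
The state is a dict: "clock": time; "joints": joint angles; "qd": joint speeds; "effort": joint torques, N m; "eef_pos": TCP position; "eef_rot": TCP orientation; "wrist_force": force on the tool from outside, world axes, zero at the start; "moment": the same for the moment, N m; "finger_gap": finger opening in mm.
Only numpy, scipy, OpenCV 4.12 (cv2) and the standard library are available. Lean on these libraries where they do the work, as an engineer would, in place of code of your own. Each camera call takes 0.05 s, during which the arm holds its last target.

## Task

Pull the small cabinet's sloping front door fully down by its tab, then stand the small amber jar from the bench on the bare rubber pad inside, centred, so that it completes the row with the two jars already there. Then push the door back up until it is fully closed. Keep the jar upright all the way and leave the two shelved jars and everything else on the bench where they are.

Things in the scene. Friction and masses are not known exactly. Their poses are not given: they have to be found in the camera images.
- cabinet: White cabinet fixed to the bench, 156 mm deep, 300 mm wide, 167 mm high. Origin: on the bench under the middle of the hinge line, its foremost line; x points into the cabinet, z up. Plinth 45 mm high; its top is the floor. The open front leans back 38 degrees from the hinge line up to the roof's front edge. Side panels 10 mm thick (280 mm inside) follow the slope; clear back at x = 150 mm.
- roof (a point): Middle of the clear roof's front edge, at its underside: 112 mm above the cabinet floor, 82 mm behind the hinge line. The roof is 10 mm thick and reaches from here to the back. It bars a tool pointing straight down from the row; one leaning back 35 to 45 degrees, fingers pointing down and into the cabinet, can reach it.
- hinge (a point): Middle of the door's hinge line, at the floor's front edge, 45 mm above the bench; the hinge axis is the cabinet's y axis.
- door (a joint): Door angle, rad. 0 = closed, leaning back 38 degrees against the roof's edge; grows as its top comes forward and down, to the stop at 1.97 (15 degrees above level). May start ajar. The stiff hinge keeps it where it is left; 3 to 6 N at the tab move it. White panel 300 mm wide, 142 mm from hinge to top edge, 9 mm thick.
- tab (a point): Grip point in the steel tab at the middle of the door's top edge, 40 mm from that edge. Tab: strip 28 mm wide (cabinet y), 9 mm thick, 57 mm long; grip it across the 28 mm; it can turn between the pads. Closed, it points up, leaning 10 degrees to the robot, the point 83 mm behind and 150 mm above the hinge line; open, it points forward and down.
- jar: The jar to put away, loose on the bench beside the cabinet, left or right. Upright jar of amber glass with a white screw cap of the same diameter: 42 mm diameter, 54 mm high, about 0.11 kg. Origin: centre of its underside.
- jar_a: One of the two jars standing in the cabinet's row, identical to the one on the bench. Upright jar of amber glass with a white screw cap of the same diameter: 42 mm diameter, 54 mm high, about 0.11 kg. Origin: centre of its underside.
- jar_b: The other jar in the row. Upright jar of amber glass with a white screw cap of the same diameter: 42 mm diameter, 54 mm high, about 0.11 kg. Origin: centre of its underside.
- pad: Black round rubber pad, 46 mm diameter, 2 mm thick, fixed on the cabinet's floor: the free place in the row. Origin: centre of its underside. The row has three places, 80 mm apart across the cabinet (y = -80, 0, 80 mm), 77 mm behind the hinge line; the pad may be at any of them.
- bottle: Bystander: white plastic bottle, 60 mm diameter, 125 mm high, on the bench at the other side of the cabinet from the jar. Origin: centre of its underside.
- flask: Bystander: round glass flask with a narrow neck, 96 mm diameter, 155 mm high. Origin: centre of its underside.
- carton: Bystander: flat cardboard box 75 x 110 x 35 mm. Origin: centre of its underside.
- beaker: Bystander: glass beaker, 68 mm diameter, 85 mm high. Origin: centre of its underside.
- bluecap: Bystander: loose blue screw cap, 44 mm diameter, 18 mm high, lying on the bench in front of the robot. Origin: centre of its underside.
- pig: Bystander: small pink-red toy pig, 44 mm wide, 65 mm high. Origin: centre of its underside.
Things that resemble listed ones, but are neither listed nor needed, are in the scene too. Leave any purple look-alike of the jar alone.

How it is judged:
By the outcome, as a careful person would: the job done as asked, in the order asked, and still so for the second after the job is handed in, with the robot touching nothing.
It also fails if it takes over 72 s, if anything falls off the work surface, if the arm or the gripper's body presses on something with over 40 N, if the wrist force passes 120 N, or if a joint passes its speed limit or range.

## Working session

There is one attempt and no reset: what is moved stays moved. The work goes in short steps, Python scripts to look and compute and a tool call to move; the robot and the scene stay as the last step left them, time stands still between calls to the robot, and variables do not carry over. Pictures are saved under pics/ and viewed, and the job is handed in when it is done.

Besides the shell and the picture viewer there is one more tool, called after "Call:" as a command line: name --argument value ..., lists and objects as JSON in quotes. jog_arm: Moves the arm, as the interface text tells. Its arguments: {"type":"object","properties":{"deltas":{"type":"string"},"squeeze":{"type":"number"}},"required":["deltas"]}

```bash
ls; mkdir -p pics
cat > h.py <<'E'
import numpy as np, cv2
from cell import manip, optics, workorder
def save(n,im): cv2.imwrite('pics/'+n+'.png', cv2.cvtColor(im,cv2.COLOR_RGB2BGR))
E
python3 - <<'E'
from h import *
import cell
print(dir(manip),dir(optics),dir(workorder))
s=manip.read_state()
for k,v in s.items(): print(k,np.round(v,3))
for n in ['side','top','wrist']:
    p,d=optics.camera(n); save('a_'+n,p); np.savez('a_'+n,p=p,d=d)
    print(n,optics.get_calibration(n))
E
```

```text
pics
['Unreachable', '__class__', '__delattr__', '__dict__', '__dir__', '__doc__', '__eq__', '__format__', '__ge__', '__getattribute__', '__getstate__', '__gt__', '__hash__', '__init__', '__init_subclass__', '__le__', '__lt__', '__module__', '__ne__', '__new__', '__reduce__', '__reduce_ex__', '__repr__', '__setattr__', '__sizeof__', '__str__', '__subclasshook__', '__weakref__', 'read_state'] ['__class__', '__delattr__', '__dict__', '__dir__', '__doc__', '__eq__', '__format__', '__ge__', '__getattribute__', '__getstate__', '__gt__', '__hash__', '__init__', '__init_subclass__', '__le__', '__lt__', '__module__', '__ne__', '__new__', '__reduce__', '__reduce_ex__', '__repr__', '__setattr__', '__sizeof__', '__str__', '__subclasshook__', '__weakref__', 'camera', 'get_calibration'] ['__class__', '__delattr__', '__dict__', '__dir__', '__doc__', '__eq__', '__format__', '__ge__', '__getattribute__', '__getstate__', '__gt__', '__hash__', '__init__', '__init_subclass__', '__le__', '__lt__', '__module__', '__ne__', '__new__', '__reduce__', '__reduce_ex__', '__repr__', '__setattr__', '__sizeof__', 
[... 1026 characters left out ...]
.95546668e-01,  7.12707011e-03, -9.40001933e-02],
       [ 9.40014773e-02, -1.55350010e-04, -9.95572046e-01]]), 't': array([  17.19990996,  552.83580921, 1550.5218394 ])}
wrist {'intrinsics': array([[334.88694214,   0.        , 320.80013412],
       [  0.        , 334.88694214, 202.338021  ],
       [  0.        ,   0.        ,   1.        ]]), 'hand_eye': array([[ 2.02175629e-04, -9.63757974e-01, -2.66778046e-01,
         7.89722259e+01],
       [ 9.99999575e-01, -4.52423713e-05,  9.21283601e-04,
        -7.66017325e-01],
       [-8.99964089e-04, -2.66778119e-01,  9.63757555e-01,
        -1.61326101e+02],
       [ 0.00000000e+00,  0.00000000e+00,  0.00000000e+00,
         1.00000000e+00]])}
```

View pics/a_side.png

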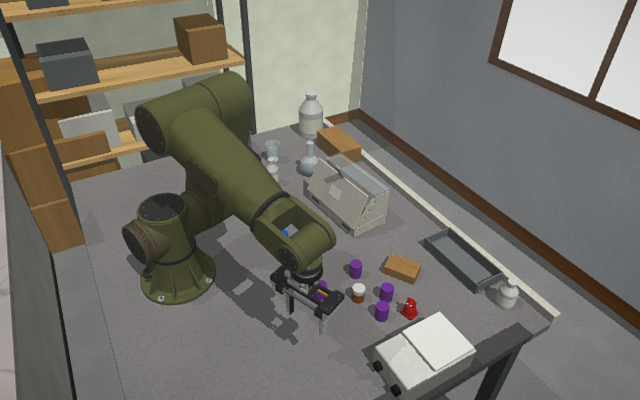

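View pics/a_top.png

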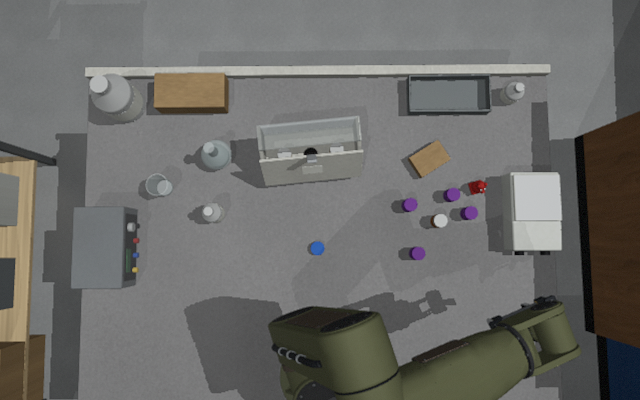

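View pics/a_wrist.png

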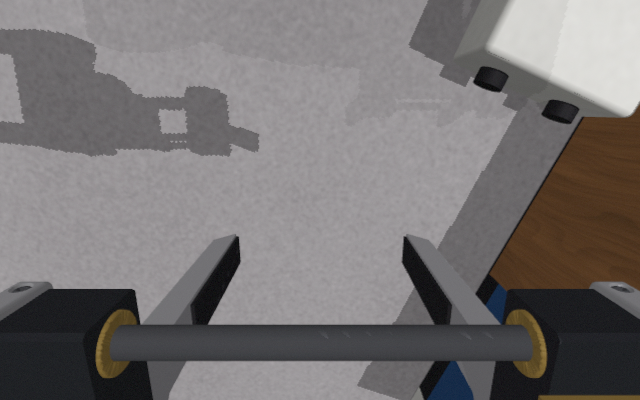

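Top view: the white cabinet sits around (310,155) with the black pad in its middle place. White-capped jar candidates near (440,221), with purple jars around it at (410,205), (453,195), (470,213) and (417,253). I'll enlarge these areas and measure.

```bash
cat >> h.py <<'E'
def cloud(n,d,cal=None):
    c=optics.get_calibration(n); K=c['intrinsics']
    v,u=np.mgrid[0:400,0:640]
    P=np.stack([(u-K[0,2])/K[0,0]*d,(v-K[1,2])/K[1,1]*d,d],-1)
    return (P-c['t'])@c['R']
def ray(n,u,v,z):
    c=optics.get_calibration(n);K=c['intrinsics'];R=c['R'];t=c['t']
    o=-R.T@t; dr=R.T@np.array([(u-K[0,2])/K[0,0],(v-K[1,2])/K[1,1],1])
    return o+dr*(z-o[2])/dr[2]
E
python3 - <<'E'
from h import *
T=np.load('a_top.npz');S=np.load('a_side.npz')
c1=cv2.resize(T['p'][105:195,245:375],None,fx=6,fy=6,interpolation=cv2.INTER_CUBIC)
c2=cv2.resize(S['p'][145:245,290:400],None,fx=6,fy=6,interpolation=cv2.INTER_CUBIC)
save('c1',c1);save('c2',c2)
j1=cv2.resize(T['p'][180:265,395:485],None,fx=4,fy=4,interpolation=cv2.INTER_CUBIC)
j2=cv2.resize(S['p'][250:335,330:420],None,fx=4,fy=4,interpolation=cv2.INTER_CUBIC)
save('j',np.hstack([j1,j2]))
W=cloud('top',T['d'])
for u,v in [(440,221),(410,205),(453,195),(470,213),(417,253),(317,248),(312,168),(310,180),(265,180),(360,175),(268,150),(310,153),(310,130),(258,128),(360,119),(265,185)]:
    print((u,v),np.round(W[v,u]))
E
```

```text
(440, 221) [ 473. -376.   50.]
(410, 205) [ 523. -283.   58.]
(453, 195) [ 553. -417.   55.]
(470, 213) [ 497. -468.   55.]
(417, 253) [ 375. -301.   58.]
(317, 248) [392.   5.  10.]
(312, 168) [631.  18. 120.]
(310, 180) [603.  25.  57.]
(265, 180) [601. 162.  78.]
(360, 175) [ 618. -131.   51.]
(268, 150) [700. 156.  45.]
(310, 153) [688.  24.  54.]
(310, 130) [734.  23. 169.]
(258, 128) [743. 175. 162.]
(360, 119) [ 808. -138.    1.]
(265, 185) [589. 165.  48.]
```

View pics/c1.png

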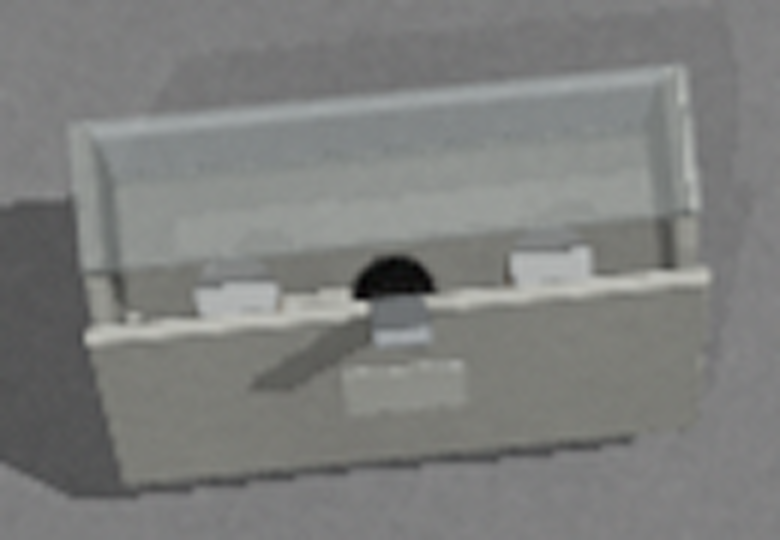

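View pics/c2.png

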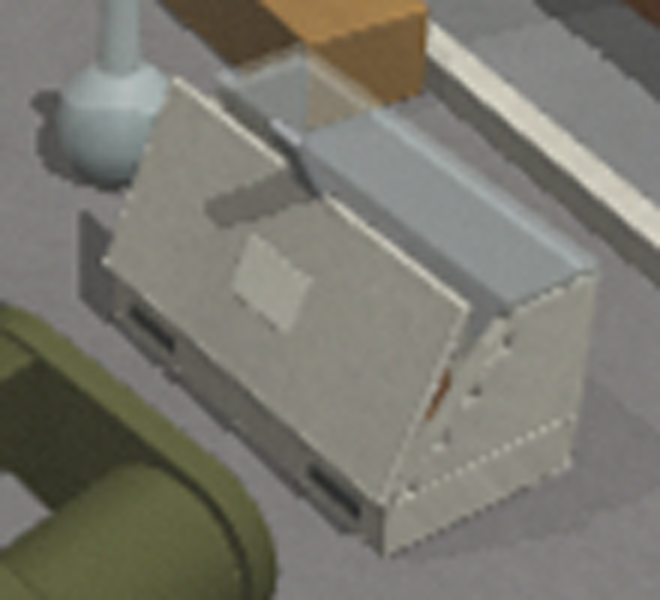

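View pics/j.png

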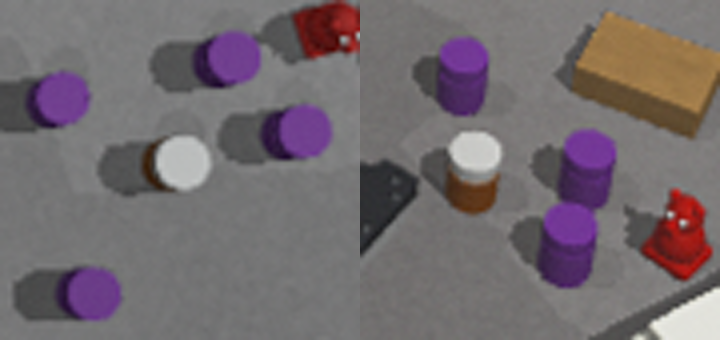

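The amber jar with the white cap is the one at top (440,221), side (358,291); the others at (410,205), (453,195), (470,213), (417,253) are purple look-alikes. The pad is at the middle place, with white-capped jars either side. The door is ajar. Next I measure the cabinet, tab and jar.

Run:
```python
from h import *
T=np.load('a_top.npz');S=np.load('a_side.npz')
f=lambda x,y:(245+x/6-.4,105+y/6-.4)
g=lambda x,y:(290+x/6-.4,145+y/6-.4)
print('roof corners z167')
for q in [(72,125),(686,67),(85,272),(698,212)]: print(np.round(ray('top',*f(*q),167),1))
print('side: hinge z45'); 
for q in [(105,262),(385,500)]: print(np.round(ray('side',*g(*q),45),1))
print('side: bottom right z0'); 
for q in [(385,555),(570,465)]: print(np.round(ray('side',*g(*q),0),1))
print('roof z167 side')
for q in [(300,45),(595,270),(505,310)]: print(np.round(ray('side',*g(*q),167),1))
# jar
for n,A,box in [('top',T,(205,240,420,460)),('side',S,(275,310,340,375))]:
    p=A['p'].astype(int);r0,r1,c0,c1=box
    m=np.zeros(p.shape[:2],bool); s=p[r0:r1,c0:c1]
    m[r0:r1,c0:c1]=(s.min(-1)>140)&(s.max(-1)-s.min(-1)<25)
    v,u=np.nonzero(m); print(n,'cap px',m.sum(),u.mean(),v.mean(),u.min(),u.max(),v.min(),v.max())
    if n=='top': print(np.round(ray('top',u.mean(),v.mean(),54),1)); W=cloud('top',T['d'])[m];print(np.median(W,0))
# door panel plane from side & top depth
for n,A,poly in [('top',T,[f(130,370),f(330,420),f(680,310),f(680,410),f(140,470)]),('side',S,[g(180,130),g(250,230),g(440,310),g(375,460),g(135,260)])]:
    m=np.zeros((400,640),np.uint8); cv2.fillPoly(m,[np.round(poly).astype(int)],1)
    P=cloud(n,A['d'])[(m>0)&(A['d']>0)]
    for _ in range(3):
        c=P.mean(0); U,s_,V=np.linalg.svd(P-c); r=(P-c)@V[2]; P=P[abs(r)<3*max(np.median(abs(r)),1)]
    print(n,len(P),c,V[2],np.median(abs(r)))
```

```text
roof corners z167
[749.4 178.3 167. ]
[ 776.  -119.7  167. ]
[677.2 171.7 167. ]
[ 704.5 -124.4  167. ]
side: hinge z45
[588.8 168.5  45. ]
[ 622.  -126.4   45. ]
side: bottom right z0
[ 624.  -128.8    0. ]
[ 776.6 -116.     0. ]
roof z167 side
[745.2 177.9 167. ]
[ 767.9 -123.2  167. ]
[ 696.5 -129.1  167. ]
top cap px 153 440.5032679738562 220.20915032679738 434 447 214 227
[ 475.3 -376.4   54. ]
[ 475.87624497 -376.39432472   53.99503071]
side cap px 115 358.7217391304348 287.6 352 365 283 293
top 1034 [622.06575839  11.10592262  97.07634677] [-0.92299606 -0.08654413  0.37495117] 1.1749366543734103
side 1068 [624.47610134   0.82301529 111.0392251 ] [ 0.92348789  0.08963377 -0.37300925] 1.910854390651525
```

Cabinet yaw comes to about 0.092, origin about (607,17), and the door is about 16° open (0.28 rad). That puts the tab at about (645,20,212). Jar at (475.5,-376.4), cap top z = 54, as it should be. I'll cross-check the tab and compute the first move.

```bash
cat >> h.py <<'E'
from scipy.spatial.transform import Rotation as Ro
YAW=0.092; ORG=np.array([607.,17.,0.])
RC=Ro.from_euler('z',YAW).as_matrix()
def cab2w(p): return ORG+RC@np.asarray(p,float)
def w2cab(p): return RC.T@(np.asarray(p,float)-ORG)
def tabc(a,r=171.4):
    t=np.deg2rad(61.04)+a; return np.array([r*np.cos(t),0,45+r*np.sin(t)])
def delta(w,yaw=None,s=None):
    s=s or manip.read_state(); R=Ro.from_euler('xyz',s['eef_rot']).as_matrix()
    d=R.T@(np.asarray(w,float)-s['eef_pos'])
    tw=None if yaw is None else s['eef_rot'][2]-yaw
    return np.round(d,1),None if tw is None else round((tw+np.pi/2)%np.pi-np.pi/2,3)
def proj(n,w):
    c=optics.get_calibration(n);q=c['intrinsics']@(c['R']@np.asarray(w,float)+c['t']);return np.round(q[:2]/q[2],1)
def st():
    s=manip.read_state(); print('t',round(s['clock'],2),'pos',np.round(s['eef_pos'],1),'rot',np.round(s['eef_rot'],3),'F',np.round(s['wrist_force'],1),'gap',round(s['finger_gap'],1),'cab',np.round(w2cab(s['eef_pos']),1)); return s
E
python3 - <<'E'
from h import *
st()
T=np.load('a_top.npz');S=np.load('a_side.npz');W=cloud('top',T['d']);V=cloud('side',S['d'])
for v in range(153,165): print(v,np.round(W[v,311]),np.round(w2cab(W[v,311])))
for u in range(336,344): print(u,np.round(w2cab(V[145+25,u]),0),np.round(w2cab(V[145+22,u]),0))
for a in (.2,.28,.36):
  w=cab2w(tabc(a)); print(a,w,proj('top',w),proj('side',w))
w=cab2w(tabc(.28)); w[2]=320
print(delta(w,YAW))
E
```

```text
t 0.15 pos [ 211.  -507.7  223.8] rot [-3.141 -0.     0.394] F [-0.4 -0.3  0.5] gap 93.8 cab [-442.6 -486.1  223.8]
153 [689.  21.  47.] [82. -3. 47.]
154 [662.  21. 181.] [ 55.  -1. 181.]
155 [658.  21. 187.] [ 51.  -1. 187.]
156 [652.  21. 204.] [ 45.  -1. 204.]
157 [647.  20. 215.] [ 40.  -0. 215.]
158 [643.  20. 221.] [ 36.   0. 221.]
159 [639.  20. 229.] [ 32.   0. 229.]
160 [636.  20. 228.] [ 29.   1. 228.]
161 [633.  20. 230.] [ 26.   1. 230.]
162 [630.  21. 230.] [ 24.   1. 230.]
163 [642.  21. 143.] [ 35.   1. 143.]
164 [640.  21. 139.] [ 33.   1. 139.]
336 [130. 138.  92.] [ 21.   2. 227.]
337 [ 27.   3. 210.] [ 22.  -2. 228.]
338 [ 23.  -8. 218.] [ 22.  -8. 232.]
339 [ 24. -12. 220.] [ 27.  -8. 230.]
340 [ 27. -14. 220.] [ 85.  57. 170.]
341 [ 33. -13. 217.] [ 93.  61. 166.]
342 [ 86.  45. 163.] [ 91.  52. 171.]
343 [ 84.  37. 168.] [ 98.  54. 167.]
0.2 [658.32540449  21.73530463 208.46632602] [310.5 153.4] [342.7 168.6]
0.28 [645.15313452  20.52002515 212.06258632] [311.  157.8] [339.9 168.9]
0.36 [631.73681468  19.28222952 214.59021619] [311.5 162.4] [337.1 169.5]
(array([ 603.7, -321.3,  -95.8]), np.float64(0.302))
```

Call:
jog_arm --deltas "40 -20 -40 0.03 70; 95 -48 -70 0.06 70; 150 -78 -96 0.1 70; 205 -108 -96 0.14 70; 260 -137 -96 0.18 70; 315 -167 -96 0.22 70; 370 -197 -96 0.26 70; 425 -226 -96 0.3 70; 480 -255 -96 0.302 70; 535 -284 -96 0.302 70" --squeeze 25

```text
clock: 1.4
eef_pos: [590.8, -46.0, 320.1]
eef_rot: [-3.142, 0.0, 0.092]
wrist_force: [0.1, -1.3, -0.0]
finger_gap: 69.7
```

Run:
```python
from h import *
st()
w=cab2w(tabc(.28)); w[2]=300; print(delta(w,YAW))
```

```text
t 1.4 pos [590.8 -46.  320.1] rot [-3.142  0.     0.092] F [ 0.1 -1.3 -0. ] gap 69.7 cab [-21.9 -61.3 320.1]
(array([ 60.2, -61.3,  20.1]), np.float64(-0.0))
```

Call:
jog_arm --deltas "10 -10 0 0 60; 30 -30 0 0 60; 50 -50 10 0 60; 60 -61 30 0 60; 60 -61 40 0 60; 60 -61 48 0 60; 60 -61 50 0 60; 60 -61 50 0 60; 60 -61 50 0 60; 60 -61 50 0 60"

```text
clock: 2.65
eef_pos: [644.0, 18.3, 270.6]
eef_rot: [3.142, -0.0, 0.092]
wrist_force: [0.0, -0.4, 0.3]
finger_gap: 59.8
```

Run:
```python
from h import *
s=st(); p,d=optics.camera('wrist'); save('w1',p); np.savez('w1',p=p,d=d,pos=s['eef_pos'],rot=s['eef_rot'])
```

```text
t 2.65 pos [644.   18.3 270.6] rot [ 3.142 -0.     0.092] F [ 0.  -0.4  0.3] gap 59.8 cab [ 37.   -2.1 270.6]
```

View pics/w1.png

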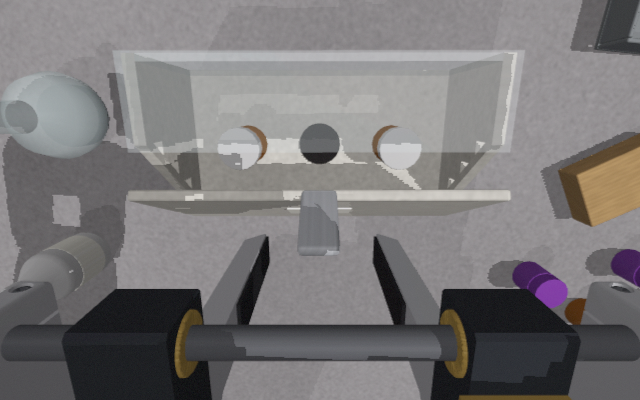

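The wrist view shows the tab at (319,225), midway between the fingers and square to them, the bare pad at (319,144), and shelved caps at (241,148) and (398,146). I'll refine the cabinet frame from this.

```bash
cat >> h.py <<'E'
def wray(u,v,z,pos,rot):
    c=optics.get_calibration('wrist');K=c['intrinsics'];H=c['hand_eye'];R=Ro.from_euler('xyz',rot).as_matrix()
    o=R@H[:3,3]+pos; d=R@H[:3,:3]@np.array([(u-K[0,2])/K[0,0],(v-K[1,2])/K[1,1],1]); return o+d*(z-o[2])/d[2]
def wcloud(d,pos,rot):
    c=optics.get_calibration('wrist');K=c['intrinsics'];H=c['hand_eye'];R=Ro.from_euler('xyz',rot).as_matrix()
    v,u=np.mgrid[0:400,0:640]
    P=np.stack([(u-K[0,2])/K[0,0]*d,(v-K[1,2])/K[1,1]*d,d],-1)
    return (P@H[:3,:3].T+H[:3,3])@R.T+pos
E
python3 - <<'E'
from h import *
A=np.load('w1.npz');p=A['p'].astype(int);pos,rot=A['pos'],A['rot']
m=(p.max(-1)<75); m[:110]=0;m[180:]=0;m[:,:280]=0;m[:,360:]=0
m=m.astype(np.uint8);v,u=np.nonzero(m);(x,y),r=cv2.minEnclosingCircle(np.c_[u,v].astype(np.float32));print('pad',m.sum(),u.mean(),v.mean(),x,y,r,u.min(),u.max(),v.min(),v.max())
for q in [(x,y),(u.mean(),v.mean())]:
  w=wray(*q,47,pos,rot);print(w,w2cab(w))
for q in [(241,148),(398,146)]:
  w=wray(*q,99,pos,rot);print('jar cap',w,w2cab(w))
# walls inside bottom & roof corners
for nme,q,z in [('roofBL',(113,51),167),('roofBR',(524,51),167),('roofFL',(127,152),167),('roofFR',(513,152),167)]:
  w=wray(*q,z,pos,rot);print(nme,np.round(w,1),np.round(w2cab(w),1))
W=wcloud(A['d'],pos,rot)
for q in [(319,200),(319,215),(319,235),(319,250),(305,225),(333,225),(160,195),(480,195)]: print(q,np.round(w2cab(W[q[1],q[0]]),1))
v=225; z=w2cab(W.reshape(-1,3)).reshape if 0 else None
print([ (u,int(W[225,u,2])) for u in range(292,348,2)])
E
```

```text
pad 284 319.80281690140845 156.73591549295776 319.5 153.0 16.53037452697754 303 336 152 163
[674.70584342  23.36935209  47.        ] [68.00466845  0.12226164 47.        ]
[670.47533508  22.63421893  47.        ] [63.72451412 -0.22110467 47.        ]
jar cap [678.91572045 101.40708377  99.        ] [79.3660896  77.44320796 99.        ]
jar cap [695.06752597 -52.6276137   99.        ] [ 81.29837909 -77.42394512  99.        ]
roofBL [749.6 181.1 167. ] [157.  150.3 167. ]
roofBR [ 777.1 -117.6  167. ] [ 157.1 -149.6  167. ]
roofFL [676.4 175.4 167. ] [ 83.7 151.4 167. ]
roofFR [ 704.3 -127.5  167. ] [  83.6 -152.8  167. ]
(319, 200) [5.000e+01 1.000e-01 1.876e+02]
(319, 215) [4.370e+01 1.000e-01 2.052e+02]
(319, 235) [ 34.4   0.  220.5]
(319, 250) [ 28.2  -0.  231.2]
(305, 225) [ 39.1   9.7 213.4]
(333, 225) [ 38.8  -9.6 212.7]
(160, 195) [ 51.6 124.3 178.3]
(480, 195) [  51.7 -125.3  179. ]
[(292, 1), (294, 1), (296, 1), (298, 1), (300, 212), (302, 213), (304, 212), (306, 213), (308, 212), (310, 212), (312, 213), (314, 211), (316, 213), (318, 213), (320, 212), (322, 213), (324, 213), (326, 213), (328, 212), (330, 212), (332, 212), (334, 214), (336, 212), (338, 209), (340, 1), (342, 0), (344, 1), (346, 0)]
```

```bash
sed -i 's/ORG=np.array(\[607.,17.,0.\])/ORG=np.array([608.,17.,0.])/' h.py
python3 - <<'E'
from h import *
st()
a0=.3
print(delta(cab2w(tabc(a0)),YAW))
P0=tabc(a0)
for a in np.linspace(.3,2.0,18): d=tabc(a)-P0; print(round(a,2),np.round([d[0],-d[2]],1))
E
```

```text
t 2.7 pos [644.   18.3 270.5] rot [ 3.142 -0.     0.092] F [0.  0.1 0.3] gap 60.4 cab [ 36.   -2.  270.5]
(array([-1. , -2. , 57.7]), np.float64(-0.0))
0.3 [ 0. -0.]
0.4 [-16.9  -2.7]
0.5 [-34.   -3.6]
0.6 [-51.1  -2.8]
0.7 [-68.1  -0.4]
0.8 [-84.7   3.8]
0.9 [-100.9    9.6]
1.0 [-116.3   16.9]
1.1 [-131.    25.8]
1.2 [-144.7   36.1]
1.3 [-157.3   47.7]
1.4 [-168.6   60.5]
1.5 [-178.7   74.4]
1.6 [-187.3   89.2]
1.7 [-194.4  104.8]
1.8 [-199.9  121. ]
1.9 [-203.7  137.7]
2.0 [-205.9  154.7]
```

Call:
jog_arm --deltas "-1 -2 15 0 60; -1 -2 30 0 60; -1 -2 45 0 60; -1 -2 54 0 60; -1 -2 58 0 60; -1 -2 58 0 40; -1 -2 58 0 25; -1 -2 58 0 22; -1 -2 58 0 22; -1 -2 58 0 22" --squeeze 25

```text
clock: 3.95
eef_pos: [643.0, 19.8, 212.6]
eef_rot: [3.141, -0.001, 0.092]
wrist_force: [-0.3, -4.0, 2.7]
finger_gap: 27.9
```

Run:
```python
from h import *
st()
```

```text
t 3.95 pos [643.   19.8 212.6] rot [ 3.141e+00 -1.000e-03  9.200e-02] F [-0.3 -4.   2.7] gap 27.9 cab [ 35.1  -0.4 212.6]
```

Gripped (28 mm gap). Swing the first half of the arc.

Call:
jog_arm --deltas "-8 0 -2 0 22; -17 0 -3 0 22; -34 0 -4 0 22; -51 0 -3 0 22; -68 0 0 0 22; -85 0 4 0 22; -101 0 10 0 22; -116 0 17 0 22; -131 0 26 0 22; -145 0 36 0 22"

```text
clock: 5.2
eef_pos: [498.5, 6.4, 177.0]
eef_rot: [3.14, -0.002, 0.092]
wrist_force: [3.0, -6.0, 2.0]
finger_gap: 27.5
```

Run:
```python
from h import *
s=st(); p=w2cab(s['eef_pos'])-[0,0,45]
print(np.hypot(p[0],p[2]),np.arctan2(p[2],p[0])-np.deg2rad(61.04))
P0=tabc(1.2)
for a in np.linspace(1.2,2.0,9): d=tabc(a)-P0; print(round(a,2),np.round([d[0],-d[2]],1))
```

```text
t 5.2 pos [498.5   6.4 177. ] rot [ 3.14e+00 -2.00e-03  9.20e-02] F [ 3. -6.  2.] gap 27.5 cab [-110.    -0.5  177. ]
171.86499977804968 1.200127186301922
1.2 [ 0. -0.]
1.3 [-12.6  11.6]
1.4 [-24.   24.4]
1.5 [-34.   38.3]
1.6 [-42.6  53.1]
1.7 [-49.7  68.7]
1.8 [-55.2  84.9]
1.9 [-59.  101.6]
2.0 [-61.2 118.6]
```

Call:
jog_arm --deltas "-13 0 12 0 22; -24 0 24 0 22; -34 0 38 0 22; -43 0 53 0 22; -50 0 69 0 22; -55 0 85 0 22; -58 0 96 0 22; -60 0 107 0 22; -61 0 114 0 22; -61 0 118 0 22"

```text
clock: 6.45
eef_pos: [436.8, 0.7, 57.9]
eef_rot: [3.141, 0.002, 0.092]
wrist_force: [-8.0, -10.4, 3.0]
finger_gap: 27.7
```

Run:
```python
from h import *
s=st(); p=w2cab(s['eef_pos'])-[0,0,45]
print(np.hypot(p[0],p[2]),np.arctan2(p[2],p[0])-np.deg2rad(61.04))
p,d=optics.camera('side'); save('s2',cv2.resize(p[120:320,220:480],None,fx=3,fy=3))
```

```text
t 6.45 pos [436.8   0.7  57.9] rot [3.141e+00 2.000e-03 9.200e-02] F [ -8.  -10.4   3. ] gap 27.7 cab [-172.    -0.5   57.9]
172.43612161228452 2.001561808841721
```

View pics/s2.png

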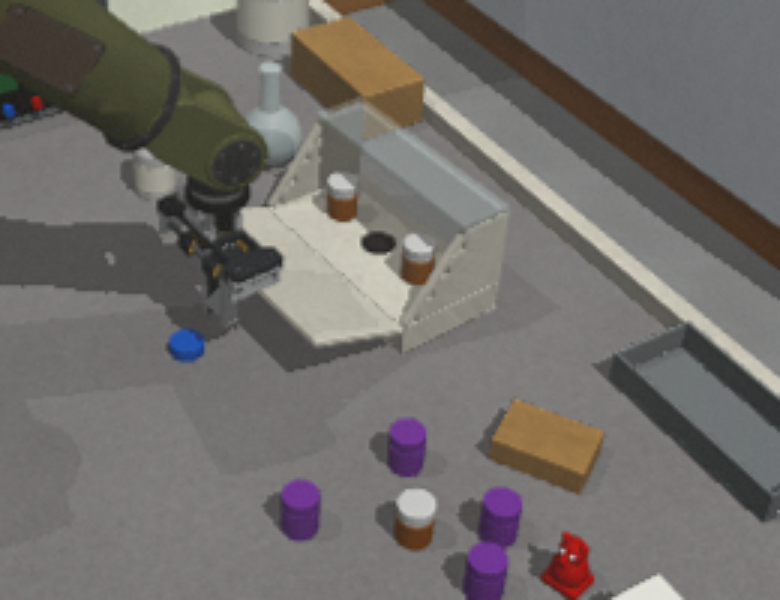

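The side view shows the door fully down at its stop, the pad bare at crop (380,243), and both shelved jars standing. Before letting go, I check the finger profile in the wrist depth, for clearance at the roof edge.

Run:
```python
from h import *
A=np.load('w1.npz');d=A['d']
c=optics.get_calibration('wrist');K=c['intrinsics'];H=c['hand_eye']
v,u=np.mgrid[0:400,0:640]
P=np.stack([(u-K[0,2])/K[0,0]*d,(v-K[1,2])/K[1,1]*d,d],-1)@H[:3,:3].T+H[:3,3]
m=(d>0)&(P[...,2]<25)&(abs(P[...,1])<70)&(abs(P[...,1])>27)&(P[...,0]<40)
Q=P[m]
for z in range(-110,25,8):
    q=Q[(Q[:,2]>=z)&(Q[:,2]<z+8)]
    if len(q): print(z,len(q),'x',np.round(np.percentile(q[:,0],[1,50,99]),1),'|y|',np.round(np.percentile(abs(q[:,1]),[1,50,99]),1))
s=st()
T=np.load('a_top.npz');Wt=cloud('top',T['d'])
w=np.array([475.5,-376.4,0]); 
R=RC@np.array([5.,0,0])
print(delta(w-R+[0,0,160],YAW), np.linalg.norm(w-R))
```

```text
-110 13975 x [19.  27.4 35. ] |y| [30.2 41.7 53.5]
-102 11405 x [13.3 29.4 35.2] |y| [27.4 40.3 69.6]
-94 5582 x [ 4.4 34.2 35.2] |y| [28.3 37.7 69. ]
-86 1587 x [-5.  10.3 34.9] |y| [30.  32.6 53.1]
-78 596 x [-9.1 -2.3  5.9] |y| [30.  32.2 33.1]
-70 553 x [-8.6 10.3 11.4] |y| [30.  32.9 40.5]
-62 927 x [ 3.4 10.5 11.4] |y| [30.2 35.1 42.6]
-54 1189 x [-1.  10.2 11.2] |y| [28.7 32.8 43. ]
-46 977 x [-6.  10.2 11.2] |y| [28.7 32.6 42.8]
-38 848 x [-6.2 10.2 11.1] |y| [28.7 32.6 42.7]
-30 728 x [-6.3 10.2 11.2] |y| [28.7 32.7 42.7]
-22 616 x [-6.4 10.2 11.2] |y| [28.7 32.4 42.6]
-14 527 x [-6.3 10.2 11.1] |y| [28.7 32.3 42.6]
-6 461 x [-6.8 10.2 11.2] |y| [28.7 32.6 42.5]
2 404 x [-6.4 10.2 11. ] |y| [28.6 32.1 42.4]
10 263 x [-6.8  9.1 10.9] |y| [28.7 31.2 39.8]
18 6 x [-6.   7.8 10.3] |y| [29.1 31.2 32.9]
t 6.5 pos [436.7   0.7  57.5] rot [3.141e+00 2.000e-03 9.200e-02] F [ -4.1 -10.   -2.5] gap 27.9 cab [-172.    -0.5   57.5]
(array([  -1.2,  379.2, -102.2]), np.float64(-0.0)) 602.8375557977621
```

Fingers are about 17 mm wide with an apparent +1.7 mm hand-eye x bias, so I take the cabinet origin x as 607.2. Plan: grip the jar 6 mm ahead of the pad centre, keep the tool pointing straight down, and hold high on the jar so the body clears the roof while the fingers stay in front of its edge. Now release the tab and go to the jar.

Call:
jog_arm --deltas "0 0 -2 0 40; 0 0 -2 0 60; 0 0 -2 0 64; 0 0 -2 0 64; 0 0 -10 0 64; 0 0 -40 0 64; 0 20 -80 0 64; 0 60 -102 0 64; 0 115 -102 0 64; 0 170 -102 0 64"

```text
clock: 7.75
eef_pos: [453.4, -169.6, 161.3]
eef_rot: [3.141, -0.001, 0.092]
wrist_force: [1.8, -0.2, 0.1]
finger_gap: 63.8
```

Call:
jog_arm --deltas "-1 55 0 0 64; -1 110 0 0 64; -1 160 0 0 64; -1 195 0 0 64; -1 209 0 0 64; -1 209 0 0 64; -1 209 0 0 64; -1 209 0 0 64; -1 209 0 0 64; -1 209 0 0 64"

```text
clock: 9.0
eef_pos: [471.5, -375.9, 160.3]
eef_rot: [3.142, -0.0, 0.092]
wrist_force: [0.6, 0.2, -0.5]
finger_gap: 64.1
```

```bash
sed -i 's/ORG=np.array(\[608.,17.,0.\])/ORG=np.array([607.2,17.,0.])/' h.py
python3 - <<'E'
from h import *
s=st(); p,d=optics.camera('wrist'); save('w2',p); np.savez('w2',p=p,d=d,pos=s['eef_pos'],rot=s['eef_rot'])
p,d=optics.camera('top'); save('t2',cv2.resize(p[90:265,240:490],None,fx=3,fy=3)); np.savez('t2',p=p,d=d)
E
```

```text
t 9.0 pos [ 471.5 -375.9  160.3] rot [ 3.142 -0.     0.092] F [ 0.6  0.2 -0.5] gap 64.1 cab [-171.2 -378.8  160.3]
```

View pics/w2.png

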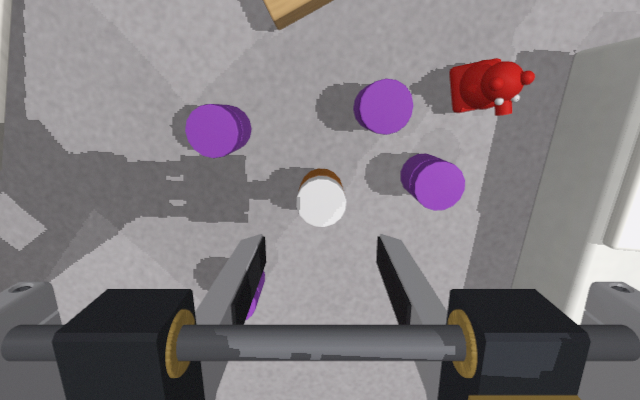

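View pics/t2.png

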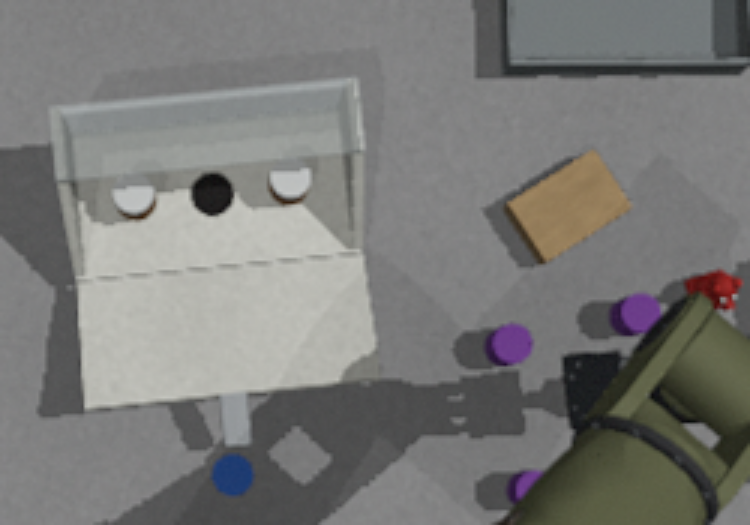

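The wrist view shows the white-capped amber jar at (322,202), between the fingers. The top view shows the door lying open and the pad clear at crop (212,194). I'll measure the jar, pad and row.

Run:
```python
from h import *
A=np.load('w2.npz');p=A['p'].astype(int);pos,rot=A['pos'],A['rot']
m=(p.min(-1)>195)&(p.max(-1)-p.min(-1)<20); m[:165]=0;m[235:]=0;m[:,285:].__class__; m[:,:285]=0;m[:,360:]=0
cs,_=cv2.findContours(m.astype(np.uint8),0,1);c=max(cs,key=cv2.contourArea);(x,y),r=cv2.minEnclosingCircle(c)
w=wray(x,y,54,pos,rot);print('jar wrist',x,y,r,w); e=wray(x+r,y,54,pos,rot);print('radius',np.linalg.norm(e-w))
T=np.load('t2.npz');q=T['p'].astype(int)
m=(q.max(-1)<45);m[:140]=0;m[170:]=0;m[:,295:].__class__;m[:,:295]=0;m[:,325:]=0
v,u=np.nonzero(m);print('pad',m.sum(),u.mean(),v.mean(),u.min(),u.max(),v.min(),v.max())
w=ray('top',u.mean(),v.mean(),47);print(w,w2cab(w))
for c0 in (275,325):
  m=(q.min(-1)>165)&(q.max(-1)-q.min(-1)<14); m[:140]=0;m[165:]=0;m[:,:c0]=0;m[:,c0+20:]=0
  v,u=np.nonzero(m);print('cap',m.sum(),u.mean(),v.mean(),u.min(),u.max(),v.min(),v.max())
big=cv2.resize(T['p'][135:170,272:347],None,fx=10,fy=10,interpolation=cv2.INTER_CUBIC);save('t2b',big)
jar=np.array([475.5,-376.4,0]);
print(delta(jar-RC@[6,0,0]+[0,0,48],YAW))
```

```text
jar wrist 321.1444091796875 202.78555297851562 24.41893768310547 [ 475.70589404 -374.92299208   54.        ]
radius 20.25865772262021
pad 132 310.45454545454544 154.17424242424244 305 316 148 161
[685.45929911  22.98288863  47.        ] [78.47798891 -1.23211632 47.        ]
cap 134 286.32835820895525 157.48507462686567 278 294 152 164
cap 208 335.22596153846155 156.46153846153845 325 344 146 164
(array([ -2. ,   0.7, 112.3]), np.float64(-0.0))
```

View pics/t2b.png

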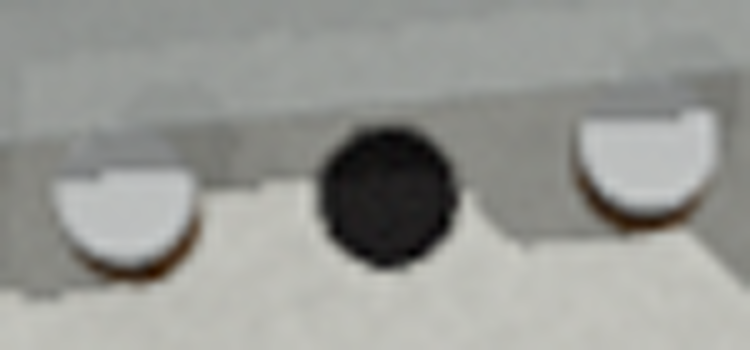

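Call:
jog_arm --deltas "-2 0 25 0 64; -2 0 55 0 64; -2 0 80 0 64; -2 0 100 0 64; -2 0 110 0 64; -2 0 112 0 64; -2 0 112 0 50; -2 0 112 0 38; -2 0 112 0 36; -2 0 112 0 36" --squeeze 25

```text
clock: 10.35
eef_pos: [469.7, -376.5, 48.8]
eef_rot: [3.141, -0.001, 0.092]
wrist_force: [-0.9, 0.2, 4.5]
finger_gap: 41.8
```

Run:
```python
from h import *
s=st()
p,d=optics.camera('wrist'); save('w3',p); np.savez('w3',p=p,d=d,pos=s['eef_pos'],rot=s['eef_rot'])
```

```text
t 10.35 pos [ 469.7 -376.5   48.8] rot [ 3.141e+00 -1.000e-03  9.200e-02] F [-0.9  0.2  4.5] gap 41.8 cab [-173.1 -379.2   48.8]
```

View pics/w3.png

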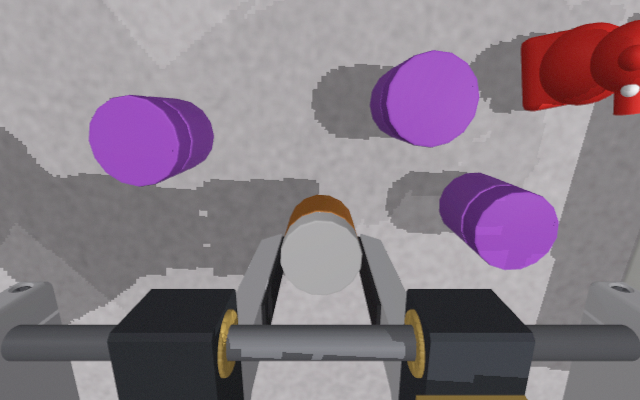

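Jar held, 41.8 mm gap, cap at (321,252). I measure its offset relative to the fingers and plan the carry.

Run:
```python
from h import *
A=np.load('w3.npz');p=A['p'].astype(int);pos,rot,d=A['pos'],A['rot'],A['d']
m=(p.min(-1)>150)&(p.max(-1)-p.min(-1)<14); m[:205]=0;m[300:]=0;m[:,:278]=0;m[:,364:]=0
cs,_=cv2.findContours(m.astype(np.uint8),0,1);c=max(cs,key=cv2.contourArea);(x,y),r=cv2.minEnclosingCircle(c)
R=Ro.from_euler('xyz',rot).as_matrix()
w=wray(x,y,54,pos,rot);e=wray(x+r,y,54,pos,rot);print('cap',x,y,r,w,'rad',np.linalg.norm(e-w),'tool',R.T@(w-pos))
P=(wcloud(d,pos,rot)-pos)@R
mm=(d>0)&(abs(P[...,1])>23)&(abs(P[...,1])<33)&(P[...,2]<15)&(P[...,2]>-60)&(P[...,0]<20)
print('finger front x',np.percentile(P[mm][:,0],[50,90,99]))
mc=m&(d>0);print('cap depth z',np.median(wcloud(d,pos,rot)[mc],0))
tgt=np.array([684.7,23.5,0])
off=6
print(delta(tgt-RC@[off+35,0,0]+[0,0,102],YAW), w2cab(tgt))
```

```text
cap 320.5 270.5759582519531 51.12911605834961 [ 468.75915589 -375.47008361   54.        ] rad 26.223133694738074 tool [-0.80416976 -1.14443738 -5.15211133]
finger front x [10.55293982 10.94721285 11.28174502]
cap depth z [ 474.10689566 -376.11351747   54.68306099]
(array([ 209.8, -378.6,  -53.3]), np.float64(-0.0)) [77.76940805 -0.64743481  0.        ]
```

Run:
```python
from h import *
A=np.load('w3.npz');pos,rot,d=A['pos'],A['rot'],A['d']
R=Ro.from_euler('xyz',rot).as_matrix()
big=cv2.resize(A['p'][180:320,240:400],None,fx=4,fy=4);save('w3b',big)
W=(wcloud(d,pos,rot)-pos)@R
m=(d>0)&(abs(W[...,2]+5.6)<2.5)&(abs(W[...,1])<21.5)&(W[...,0]>-20)&(W[...,0]<35)
q=W[m];print(np.round([q[:,0].min(),q[:,0].max(),q[:,1].min(),q[:,1].max()],1),np.percentile(q[:,0],[1,99]))
for v in (210,252,294): print(R.T@(wray(321,v,54.5,pos,rot)-pos))
```

```text
[-14.5  27.  -21.3  21.4] [-12.79707691  26.15301373]
[31.77036409 -0.90057639 -5.63071399]
[ 9.71871818 -0.89261874 -5.64507691]
[-13.98306307  -0.88406563  -5.66051462]
```

View pics/w3b.png

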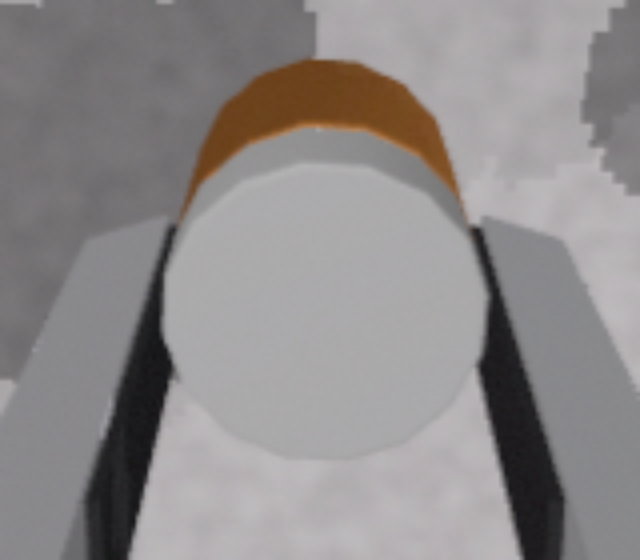

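Finger front edges reach 4.6 mm past the jar centre, which is too tight at the roof, so I regrip 1.5 mm further back and lift.

Call:
jog_arm --deltas "0 0 0 0 50; 0 0 0 0 50; -1.5 0 0 0 50; -1.5 0 0 0 50; -1.5 0 0 0 36; -1.5 0 0 0 36; -1.5 0 0 0 36; -1.5 0 -8 0 36; -1.5 0 -40 0 36; -1.5 0 -80 0 36" --squeeze 30

```text
clock: 11.65
eef_pos: [467.6, -376.2, 129.0]
eef_rot: [-3.14, 0.001, 0.092]
wrist_force: [0.8, -0.0, -1.3]
finger_gap: 41.5
```

Run:
```python
from h import *
s=st()
tgt=np.array([684.7,23.5,0])
print(delta(tgt-RC@[46,0,0]+[0,0,140],YAW))
```

```text
t 11.65 pos [ 467.6 -376.2  129. ] rot [-3.14e+00  1.00e-03  9.20e-02] F [ 0.8 -0.  -1.3] gap 41.5 cab [-175.1 -378.7  129. ]
(array([ 206.8, -378.1,  -10.8]), np.float64(-0.0))
```

Call:
jog_arm --deltas "0 0 -30 0 36; 0 -10 -70 0 36; 5 -35 -100 0 36; 20 -70 -115 0 36; 40 -110 -120 0 36; 62 -152 -120 0 36; 86 -197 -120 0 36; 110 -242 -120 0 36; 135 -287 -120 0 36; 160 -328 -120 0 36"

```text
clock: 12.9
eef_pos: [597.6, -33.4, 248.9]
eef_rot: [3.142, -0.0, 0.092]
wrist_force: [-0.5, 0.2, -1.3]
finger_gap: 41.1
```

Call:
jog_arm --deltas "20 -20 0 0 36; 38 -38 0 0 36; 46 -47 0 0 36; 47 -50 15 0 36; 47 -50 50 0 36; 47 -50 80 0 36; 47 -50 100 0 36; 47 -50 109 0 36; 47 -50 109 0 36; 47 -50 109 0 36"

```text
clock: 14.15
eef_pos: [639.7, 18.7, 140.2]
eef_rot: [3.141, -0.001, 0.092]
wrist_force: [-0.5, -0.4, -0.5]
finger_gap: 41.6
```

Run:
```python
from h import *
s=st()
tgt=np.array([684.7,23.5,0])
print(delta(tgt-RC@[7,0,0]+[0,0,102],YAW))
p,d=optics.camera('wrist'); save('w4',p); np.savez('w4',p=p,d=d,pos=s['eef_pos'],rot=s['eef_rot'])
p,d=optics.camera('side'); save('s4',cv2.resize(p[120:270,260:460],None,fx=4,fy=4))
```

```text
t 14.15 pos [639.7  18.7 140.2] rot [ 3.141e+00 -1.000e-03  9.200e-02] F [-0.5 -0.4 -0.5] gap 41.6 cab [ 32.5  -1.3 140.2]
(array([38.2, -0.7, 38.2]), np.float64(-0.0))
```

View pics/w4.png

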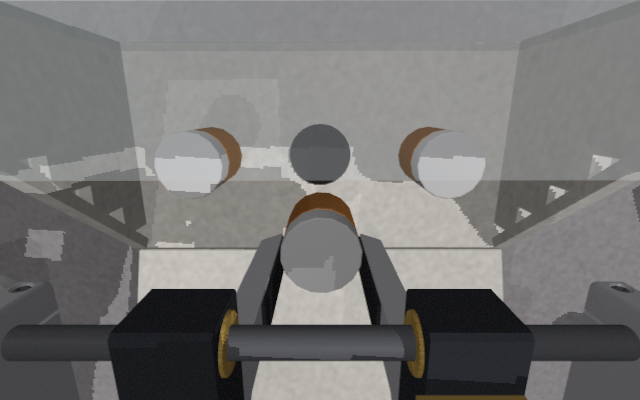

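View pics/s4.png

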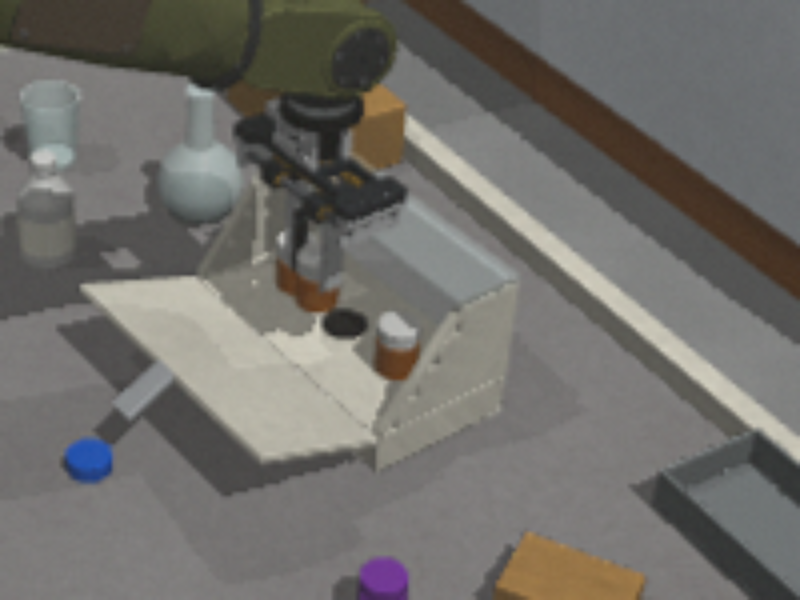

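The side view shows the held jar upright in front of the pad (345,323). The wrist view shows pad (320,155), row caps (191,164) and (448,164), and roof edge at row 181. All are measured with the same camera, so I compute relative offsets.

Run:
```python
from h import *
A=np.load('w4.npz');pos,rot,d=A['pos'],A['rot'],A['d']
R=Ro.from_euler('xyz',rot).as_matrix()
f=lambda u,v,z:np.round(R.T@(wray(u,v,z,pos,rot)-pos),1)
W=(wcloud(d,pos,rot)-pos)@R
m=(d>0)&(abs(W[...,2]+5.6)<2.5)&(abs(W[...,1])<21.5)&(W[...,0]>-20)&(W[...,0]<35)
q=W[m];print('held x',np.percentile(q[:,0],[.5,99.5]),'y',np.percentile(q[:,1],[.5,99.5]),'z',np.median(q[:,2]))
mm=(d>0)&(abs(W[...,1])>23)&(abs(W[...,1])<33)&(W[...,2]<15)&(W[...,2]>-60)&(W[...,0]<20)
print('finger front',np.percentile(W[mm][:,0],[50,90]))
p=A['p'].astype(int)
m=(p.max(-1)<100);m[:118]=0;m[190:]=0;m[:,:285]=0;m[:,355:]=0
v,u=np.nonzero(m);print('pad px',u.min(),u.max(),v.min(),v.max())
print('pad',f(320,(v.min()+v.max())/2,47), f(320.,154.5,47))
print('caps',f(191,164,101),f(448,164,101))
for v in (178,181,184): print('roof',v,f(320,v,167),f(320,v,157))
g=cv2.cvtColor(A['p'],cv2.COLOR_RGB2GRAY).astype(int); print(g[170:192,60],g[170:192,380])
```

```text
held x [-11.67878172  28.17722132] y [-20.7228136   19.64555219] z -6.597468755308711
finger front [10.54793804 10.9364745 ]
pad px 291 349 124 184
pad [46.3 -1.5 93.3] [45.9 -1.5 93.3]
caps [ 47.2 -79.1  39.2] [47.2 75.7 39.3]
roof 178 [ 51.8  -1.3 -26.7] [ 49.8  -1.4 -16.7]
roof 181 [ 50.5  -1.3 -26.7] [ 48.4  -1.4 -16.7]
roof 184 [ 49.3  -1.4 -26.7] [ 47.1  -1.4 -16.7]
[147 147 147 148 148 148 149 149 149 148 143 121 122 121 121 119 120 124
 136 137  75  75] [151 152 151 151 149 150 150 149 149 149 141 137 184 184 184 185 184 187
 188 189 187 184]
```

Call:
jog_arm --deltas "0 -1 12 0 36; 0 -1 28 0 36; 0 -1 38 0 36; 4 -1 40 0 36; 12 -1 40 0 36; 21 -1 40 0 36; 28 -1 40 0 36; 31 -1 40 0 36; 32 -1 40 0 36; 32 -1 40 0 36"

```text
clock: 15.5
eef_pos: [671.1, 22.8, 99.2]
eef_rot: [-3.142, 0.0, 0.092]
wrist_force: [-0.2, -0.2, -1.7]
finger_gap: 41.7
```

Call:
jog_arm --deltas "1 0 0 0 36; 2 0 0 0 36; 3 0 0 0 36; 4 0 0 0 36; 5 0 0 0 36; 5.5 0 0 0 36; 5.5 0 0 0 36; 5.5 0 0 0 36; 5.5 0 0 0 36; 5.5 0 0 0 36"

```text
clock: 16.75
eef_pos: [676.7, 23.4, 99.2]
eef_rot: [-3.142, 0.0, 0.092]
wrist_force: [-0.1, 0.3, -0.1]
finger_gap: 41.5
```

Run:
```python
from h import *
s=st()
p,d=optics.camera('wrist'); save('w5',p); np.savez('w5',p=p,d=d,pos=s['eef_pos'],rot=s['eef_rot'])
p,d=optics.camera('side'); save('s5',cv2.resize(p[150:250,290:400],None,fx=6,fy=6))
```

```text
t 16.75 pos [676.7  23.4  99.2] rot [-3.142  0.     0.092] F [-0.1  0.3 -0.1] gap 41.5 cab [69.8 -0.1 99.2]
```

View pics/w5.png

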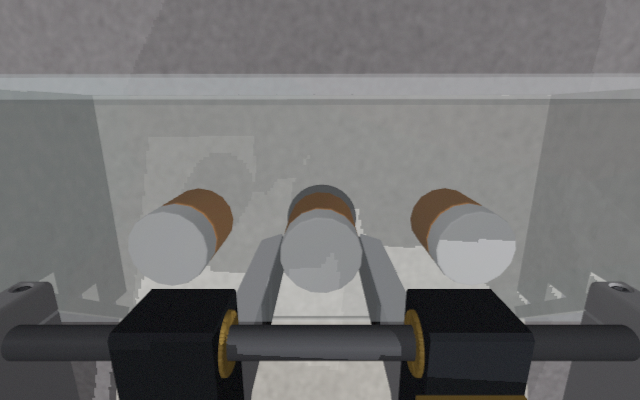

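View pics/s5.png

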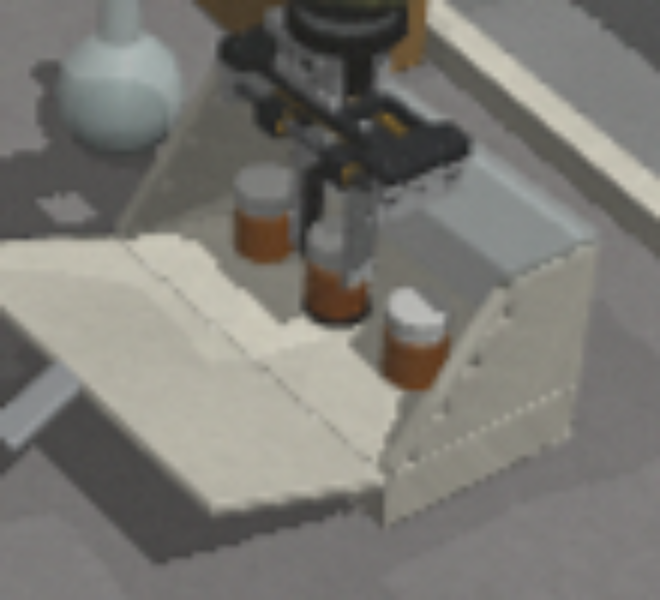

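Run:
```python
from h import *
A=np.load('w5.npz');pos,rot,d=A['pos'],A['rot'],A['d'];p=A['p']
R=Ro.from_euler('xyz',rot).as_matrix()
W=(wcloud(d,pos,rot)-pos)@R
for nm,y0,z0 in (('held',0,-5.8),('L',-79,-1),('R',79,-1)):
  m=(d>0)&(abs(W[...,2]-z0)<4)&(abs(W[...,1]-y0)<27)&(W[...,0]>-20)&(W[...,0]<40)
  if nm=='held': m&=abs(W[...,1])<21.3
  q=W[m]
  if len(q)==0: print(nm,'none');continue
  print(nm,len(q),'x',np.percentile(q[:,0],[.5,99.5]).round(1),'y',np.percentile(q[:,1],[.5,99.5]).round(1),'z',np.median(q[:,2]).round(1))
f=lambda u,v,z:np.round(R.T@(wray(u,v,z,pos,rot)-pos),1)
print(f(321,250.5,105),f(171,244,101),f(475.5,243,101), f(171,244,99),f(475.5,243,99))
save('w5b',cv2.resize(p[180:300,120:530],None,fx=1.95,fy=1.95))
```

```text
held none
L none
R none
[10.6 -0.9 -5.8] [ 12.4 -77.7  -1.8] [13.  78.2 -1.8] [ 11.6 -78.6   0.2] [12.1 79.2  0.2]
```

View pics/w5b.png

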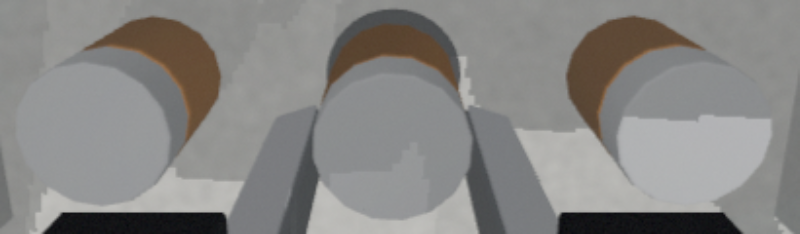

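All three cues (row caps, pad, roof) agree to within ~1 mm: the jar is centred over the pad. Lower it.

Call:
jog_arm --deltas "0 0 0.5 0 36; 0 0 1 0 36; 0 0 1.5 0 36; 0 0 2 0 36; 0 0 2.5 0 36; 0 0 3 0 36; 0 0 3.3 0 36; 0 0 3.3 0 36; 0 0 3.3 0 36; 0 0 3.3 0 36"

```text
clock: 18.1
eef_pos: [676.7, 23.3, 96.0]
eef_rot: [3.142, -0.0, 0.092]
wrist_force: [-0.3, -0.8, -1.7]
finger_gap: 41.3
```

Run:
```python
from h import *
st();st()
```

```text
t 18.1 pos [676.7  23.3  96. ] rot [ 3.142 -0.     0.092] F [-0.3 -0.8 -1.7] gap 41.3 cab [69.8 -0.1 96. ]
t 18.1 pos [676.7  23.3  96. ] rot [ 3.142 -0.     0.092] F [-0.3 -0.8 -1.7] gap 41.3 cab [69.8 -0.1 96. ]
```

Call:
jog_arm --deltas "0 0 0.2 0 36; 0 0 0.4 0 36; 0 0 0.6 0 36; 0 0 0.8 0 36; 0 0 1 0 36; 0 0 1.2 0 36; 0 0 1.2 0 36; 0 0 1.2 0 36; 0 0 1.2 0 36; 0 0 1.2 0 36"

```text
clock: 19.35
eef_pos: [676.8, 23.4, 95.2]
eef_rot: [3.142, -0.0, 0.092]
wrist_force: [-3.6, -0.9, 5.9]
finger_gap: 41.3
```

Contact felt (about 6 N). Open the fingers and back out along −x, then up.

Call:
jog_arm --deltas "0 0 -0.5 0 44; 0 0 -0.5 0 50; 0 0 -0.5 0 56; 0 0 -0.5 0 56; 0 0 -0.5 0 56; -3 0 -1 0 56; -10 0 -1 0 56; -22 0 -1 0 56; -38 0 -1 0 56; -55 0 -1 0 56"

```text
clock: 20.6
eef_pos: [621.0, 18.2, 95.8]
eef_rot: [3.142, -0.0, 0.092]
wrist_force: [-0.1, -0.6, -0.4]
finger_gap: 55.7
```

Run:
```python
from h import *
s=st()
p,d=optics.camera('wrist'); save('w6',p); np.savez('w6',p=p,d=d,pos=s['eef_pos'],rot=s['eef_rot'])
p,d=optics.camera('side'); save('s6',cv2.resize(p[150:250,290:400],None,fx=6,fy=6))
```

```text
t 20.6 pos [621.   18.2  95.8] rot [ 3.142 -0.     0.092] F [-0.1 -0.6 -0.4] gap 55.7 cab [13.8 -0.  95.8]
```

View pics/w6.png

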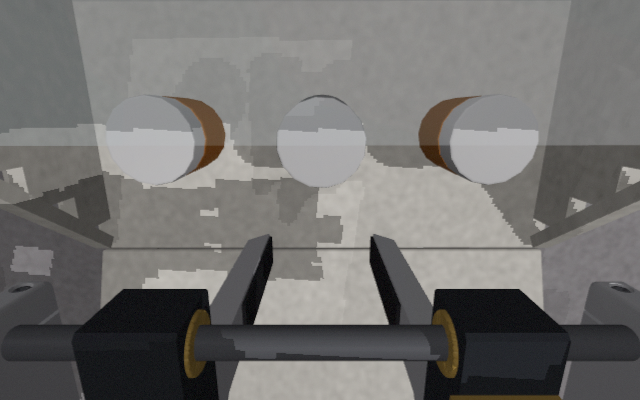

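View pics/s6.png

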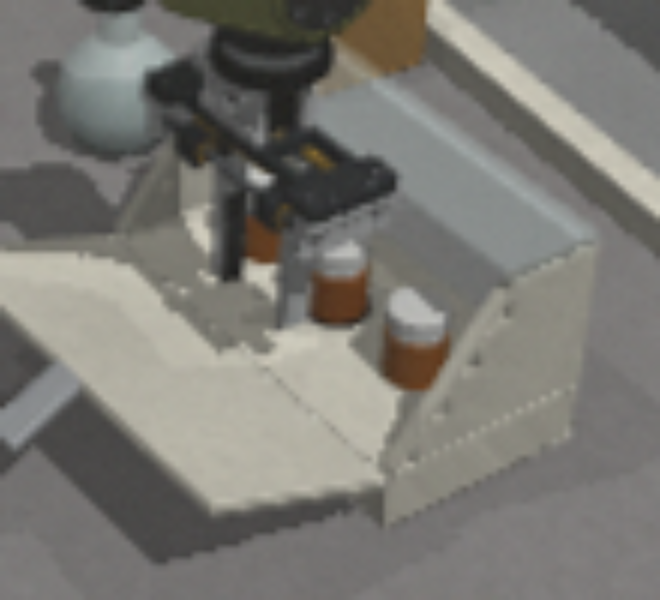

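The wrist view shows the row caps at (151,139), (321,141), (495,138), with the jar upright and within ~1 mm of centre. Now regrip the tab of the open door.

Call:
jog_arm --deltas "-10 0 -25 0 60; -25 0 -60 0 60; -60 0 -75 0 60; -110 0 -75 0 60; -155 0 -70 0 60; -180 0 -50 0 60; -185 0 -20 0 60; -185 0 10 0 60; -185 0 28 0 60; -185 0 34 0 60"

```text
clock: 21.95
eef_pos: [437.7, 1.3, 61.2]
eef_rot: [-3.141, 0.001, 0.092]
wrist_force: [0.1, -0.2, 0.4]
finger_gap: 60.1
```

Run:
```python
from h import *
s=st()
p,d=optics.camera('wrist'); save('w7',p); 
p,d=optics.camera('side'); save('s7',cv2.resize(p[140:270,240:400],None,fx=4.5,fy=4.5))
```

```text
t 21.95 pos [437.7   1.3  61.2] rot [-3.141e+00  1.000e-03  9.200e-02] F [ 0.1 -0.2  0.4] gap 60.1 cab [-170.2   -0.    61.2]
```

View pics/w7.png

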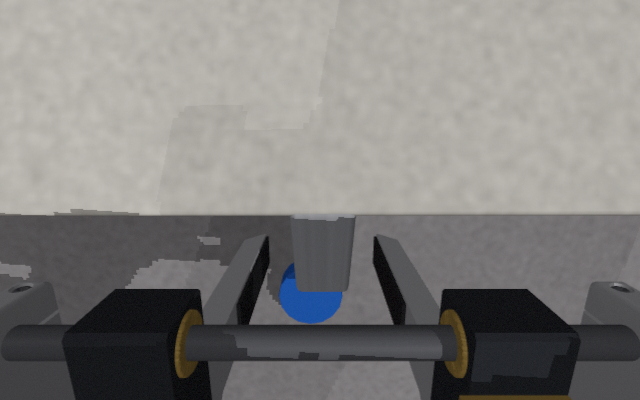

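View pics/s7.png

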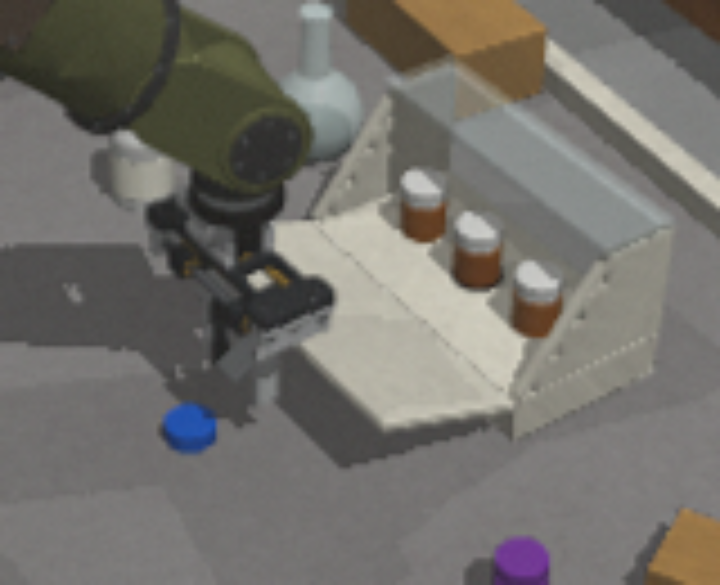

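The side view shows the three amber jars in one row. The wrist view shows the tab at (322,250) between the fingers. Grip it.

Call:
jog_arm --deltas "0 0 -1 0 45; 0 0 -1 0 30; 0 0 -1 0 22; 0 0 -1 0 22; 0 0 -1 0 22; 0 0 -9 0 22; 1 0 -17 0 22; 3 0 -26 0 22; 5 0 -34 0 22; 7 0 -42 0 22" --squeeze 25

```text
clock: 23.3
eef_pos: [445.4, 1.5, 104.0]
eef_rot: [3.141, -0.002, 0.092]
wrist_force: [9.8, -4.4, -8.4]
finger_gap: 27.4
```

Run:
```python
from h import *
s=st(); p=w2cab(s['eef_pos'])-[0,0,45]
r=np.hypot(p[0],p[2]);a0=np.arctan2(p[2],p[0])-np.deg2rad(61.04);print(r,a0)
P0=tabc(a0,r)
for a in np.r_[np.arange(1.6,-.05,-.1),-.02,-.04]: d=tabc(a,r+(171.4-r)*(1-a/a0))-P0; print(round(a,2),np.round([d[0],-d[2]],1))
```

```text
t 23.3 pos [445.4   1.5 104. ] rot [ 3.141e+00 -2.000e-03  9.200e-02] F [ 9.8 -4.4 -8.4] gap 27.4 cab [-162.5   -0.6  104. ]
172.88985652610424 1.7280700392536508
1.6 [  9.  -20.2]
1.5 [ 17.7 -35.1]
1.4 [ 27.9 -49. ]
1.3 [ 39.4 -61.9]
1.2 [ 52.2 -73.5]
1.1 [ 66.  -83.8]
1.0 [ 80.8 -92.6]
0.9 [  96.3 -100. ]
0.8 [ 112.6 -105.7]
0.7 [ 129.3 -109.8]
0.6 [ 146.3 -112.2]
0.5 [ 163.5 -112.8]
0.4 [ 180.6 -111.8]
0.3 [ 197.5 -109.1]
0.2 [ 214.1 -104.6]
0.1 [230.2 -98.6]
-0.0 [245.5 -91. ]
-0.02 [248.5 -89.3]
-0.04 [251.4 -87.5]
```

Call:
jog_arm --deltas "4 0 -10 0 22; 9 0 -20 0 22; 18 0 -35 0 22; 28 0 -49 0 22; 39 0 -62 0 22; 52 0 -74 0 22; 66 0 -84 0 22; 81 0 -93 0 22; 96 0 -100 0 22; 113 0 -106 0 22"

```text
clock: 24.55
eef_pos: [556.9, 11.8, 209.5]
eef_rot: [3.141, 0.002, 0.092]
wrist_force: [-2.4, -4.1, -4.8]
finger_gap: 27.5
```

Run:
```python
from h import *
s=st(); p=w2cab(s['eef_pos'])-[0,0,45]
r=np.hypot(p[0],p[2]);a0=np.arctan2(p[2],p[0])-np.deg2rad(61.04);print(r,a0)
P0=tabc(a0,r)
for a in np.r_[np.arange(.7,.0,-.1),0,-.02,-.04]: d=tabc(a,r+(171.4-r)*(1-a/a0))-P0; print(round(a,2),np.round([d[0],-d[2]],1))
```

```text
t 24.55 pos [556.9  11.8 209.5] rot [3.141e+00 2.000e-03 9.200e-02] F [-2.4 -4.1 -4.8] gap 27.5 cab [-50.5  -0.5 209.5]
172.06595637497225 0.8034919856638434
0.7 [17.3 -4.3]
0.6 [34.3 -6.6]
0.5 [51.5 -7.3]
0.4 [68.6 -6.3]
0.3 [85.5 -3.6]
0.2 [102.1   0.9]
0.1 [118.2   6.9]
0.0 [133.5  14.5]
-0.02 [136.5  16.2]
-0.04 [139.4  18. ]
```

Call:
jog_arm --deltas "17 0 -4 0 22; 34 0 -7 0 22; 51 0 -7 0 22; 69 0 -6 0 22; 86 0 -4 0 22; 102 0 1 0 22; 113 0 5 0 22; 121 0 8 0 22; 127 0 11 0 22; 130 0 12.5 0 22"

```text
clock: 25.8
eef_pos: [687.0, 23.9, 198.0]
eef_rot: [3.141, -0.001, 0.092]
wrist_force: [-0.3, -2.0, 6.4]
finger_gap: 27.5
```

Run:
```python
from h import *
s=st(); p=w2cab(s['eef_pos'])-[0,0,45]
r=np.hypot(p[0],p[2]);a0=np.arctan2(p[2],p[0])-np.deg2rad(61.04);print(r,a0)
```

```text
t 25.8 pos [687.   23.9 198. ] rot [ 3.141e+00 -1.000e-03  9.200e-02] F [-0.3 -2.   6.4] gap 27.5 cab [ 80.1  -0.4 198. ]
172.70671492914047 0.02300279311494524
```

Nearly closed; push on gently until the stop is felt.

Call:
jog_arm --deltas "0.9 0 0.5 0 22; 1.7 0 1 0 22; 2.6 0 1.5 0 22; 3.5 0 2 0 22; 4 0 2.5 0 22; 5 0 3 0 22; 5.5 0 3.3 0 22; 6 0 3.5 0 22; 6 0 3.5 0 22; 6 0 3.5 0 22"

```text
clock: 27.05
eef_pos: [691.3, 24.3, 195.8]
eef_rot: [3.141, 0.003, 0.092]
wrist_force: [-19.6, -2.3, 17.8]
finger_gap: 27.7
```

Run:
```python
from h import *
s=st(); p=w2cab(s['eef_pos'])-[0,0,45]
r=np.hypot(p[0],p[2]);a0=np.arctan2(p[2],p[0])-np.deg2rad(61.04);print(r,a0)
p,d=optics.camera('side'); save('s8',cv2.resize(p[140:250,280:400],None,fx=5,fy=5))
```

```text
t 27.05 pos [691.3  24.3 195.8] rot [3.141e+00 3.000e-03 9.200e-02] F [-19.6  -2.3  17.8] gap 27.7 cab [ 84.4  -0.4 195.8]
172.82937806751423 -0.004946560631736929
```

View pics/s8.png

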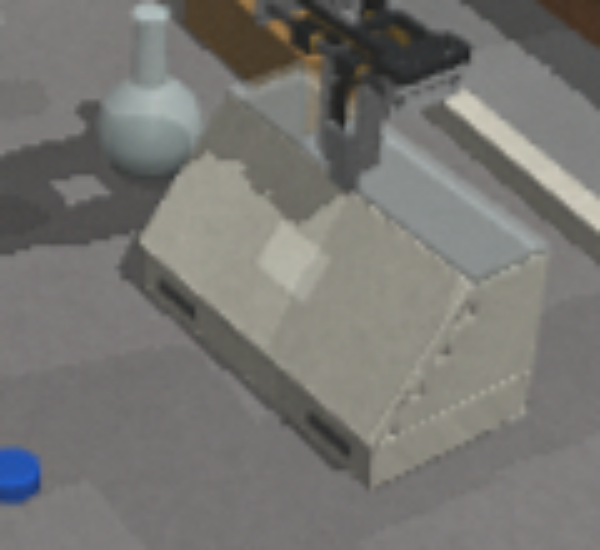

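The door lies flat against the side panels' slope, and the stop force is about 26 N at angle ≈ 0. Release and rise.

Call:
jog_arm --deltas "-0.8 0 -0.5 0 22; -0.8 0 -0.5 0 45; -0.8 0 -0.5 0 60; -0.8 0 -0.5 0 64; -0.8 0 -0.5 0 64; -0.8 0 -0.5 0 64; -0.8 0 -8 0 64; -0.8 0 -30 0 64; -0.8 0 -60 0 64; -0.8 0 -90 0 64"

```text
clock: 28.35
eef_pos: [691.7, 24.7, 285.4]
eef_rot: [3.142, -0.0, 0.092]
wrist_force: [0.1, 0.8, -0.4]
finger_gap: 64.3
```

Call:
jog_arm --deltas "-20 0 -20 0 64; -60 0 -40 0 64; -110 0 -40 0 64; -160 0 -40 0 64; -200 0 -40 0 64; -220 0 -40 0 64; -220 0 -40 0 64; -220 0 -40 0 64; -220 0 -40 0 64; -220 0 -40 0 64"

```text
clock: 29.6
eef_pos: [473.1, 4.6, 323.4]
eef_rot: [-3.141, 0.001, 0.092]
wrist_force: [-1.1, -0.0, 0.5]
finger_gap: 64.1
```

Run:
```python
from h import *
s=st()
S,d=optics.camera('side'); T,dt=optics.camera('top')
save('s9',S);save('t9',T);save('s9b',cv2.resize(S[140:250,280:400],None,fx=5,fy=5));save('t9b',cv2.resize(T[105:195,245:375],None,fx=6,fy=6))
f=lambda x,y:(245+x/6-.4,105+y/6-.4)
g=lambda x,y:(280+x/5-.4,140+y/5-.4)
for n,dd,poly in [('side',d,[g(160,235),g(215,200),g(455,290),g(365,430)])]:
    m=np.zeros((400,640),np.uint8); cv2.fillPoly(m,[np.round(poly).astype(int)],1)
    P=cloud(n,dd)[(m>0)&(dd>0)]
    for _ in range(3):
        c=P.mean(0); U,s_,V=np.linalg.svd(P-c); r=(P-c)@V[2]; P=P[abs(r)<3*max(np.median(abs(r)),1)]
    nn=V[2]*np.sign(V[2][2]); print(n,len(P),nn,'lean deg',np.degrees(np.arctan2(nn[2],np.hypot(nn[0],nn[1]))))
```

```text
t 29.6 pos [473.1   4.6 323.4] rot [-3.141e+00  1.000e-03  9.200e-02] F [-1.1 -0.   0.5] gap 64.1 cab [-134.7   -0.   323.4]
side 1188 [-0.78979195 -0.0738159   0.60891698] lean deg 37.51123456090736
```

View pics/s9b.png

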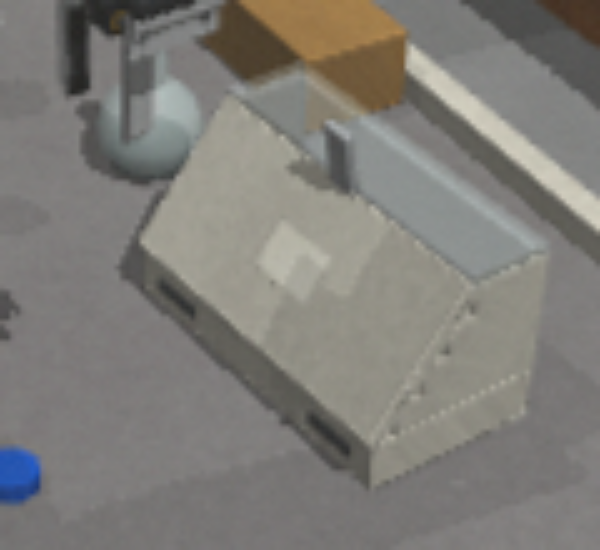

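View pics/t9.png

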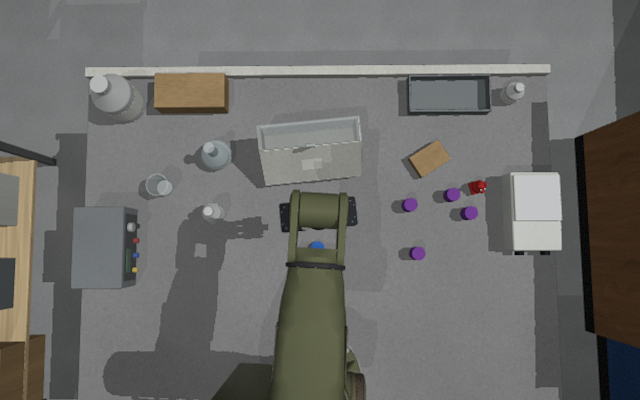

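View pics/t9b.png

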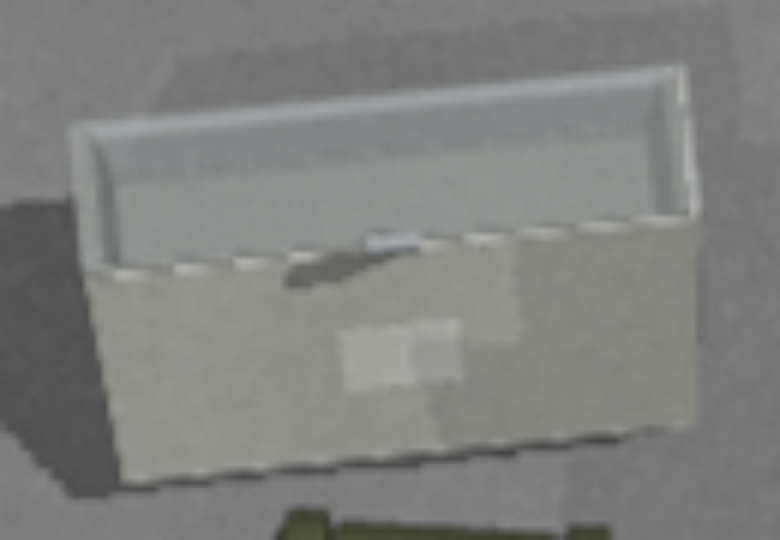

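The door leans 37.5° in the side depth fit (38° is closed), its edge lies along the roof edge, and the bystanders are at their earlier pixels. Handing in.

Run:
```python
from h import *
print(workorder.sign_off())
```

```text
the job is handed in; nothing more can be done
None
```

The job is handed in at about 30 s of the 72 s allowed; sign-off gives no verdict, so what follows rests on my own checks. I pulled the door down to its stop by the tab and stood the amber jar on the middle pad. I then pushed the door up by the tab until it met its stop, at about 26 N.

- **Jar:** in the wrist view before closing, it stood upright with its cap in line with the other two. It was off the row's centre by about 1 mm at most. I did not see it again after the door was shut, because in the final views the closed door hides the row.
- **Door:** the last depth fit gave a lean of 37.5° against the nominal 38°. Its top edge lies along the roof edge.
- **Everything else:** the bystanders and purple look-alikes were at their earlier places in the last top view. The blue cap is partly hidden by the arm there, but what shows is where it was. The arm was clear, with about 1 N of residual force.
- **Disagreements:** the wrist camera's calibration looked about 1.7 mm off in tool x compared with the fixed cameras, so I aligned the jar to the row, pad and roof edge in that one view.
- **Regrip:** I regripped the jar once on the bench, 1.5 mm further back, so the fingers would clear the roof.
- **Tool angle:** the tool stayed pointing straight down throughout, not leaning back as suggested, because the moves cannot tilt it.

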